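# Aim the core-wetting nozzle at the basalt

### The job

Screw the yellow nozzle hood of the core-wetting stand further down, clockwise seen from above, until its white outlet face points straight at the middle of the dark olive basalt core, then let go and leave it aimed there. Turn it only by its red push-and-turn safety cap: press the cap down gently until it bites and keep it pressed while turning, never hard enough to crack the drive (22 N), and do not touch the hood or its spout. Leave the cores and the other things on the table where they are.

Things in the scene. Friction and masses are not known exactly. Their poses are not given: they have to be found in the camera images.
- stand: stand fixed to the table: grey foot 110 x 110 x 12 mm, dark pillar of radius 21 mm, brass collar to 55 mm height. Origin: centre of the foot's underside, on the vertical screw axis shared by hood and cap. The screw: 6 mm down per full turn clockwise seen from above, about 0.05 N m of friction, stays where it is left, can be turned back. At the start 0.4 to 2.1 rad clockwise are needed
- hood: yellow round nozzle hood, radius 26 mm, 22 mm high, about 55 to 77 mm above the table, with a spout 22 mm wide and 16 mm high running out along its own +x to the white outlet face. Origin: on the screw axis, at its underside; z up; +x is where the outlet points. A brass neck of radius 18.5 mm stands on it, under the cap
- outlet (a point): centre of the white outlet face (38 mm wide, 20 mm high, black slot), 70 mm from the screw axis along the hood's +x; same axes as the hood
- cap: red round safety cap with black ribs above the hood: radius 23 mm (24 over the ribs), 45 mm high, origin at the centre of its underside, 97 mm above the table when up. It spins freely and pushes down on a light spring (2 to 4 N) through 2 to 13 mm of free travel, different each time and hidden, until it bites on the hood's drive plate. It can go down 20 mm at most
- cap_top (a point): centre of the cap's top, 142 mm above the table when up. Bitten, the cap turns the hood by friction against a stiff sprung plate (10 N per mm): it slips below about 7 N, cracks above 22 N; 10 to 17 N is good (the light spring's force comes on top). The plate sinks with the screw, so follow it down. Let go, the cap springs up; it may be gripped again at any angle
- basalt: dark olive basalt core, the target: cylinder 47.6 mm in diameter, 110 mm long, lying along its own y in a grey cradle 63 mm wide, top at 55 mm; about 190 mm from the stand's axis. Origin: on the table under its middle
- granite: pale pinkish granite core, same size and cradle as the basalt, also about 190 mm from the stand's axis; not the target. Either core can be in either place. Origin: on the table under its middle
- clipboard: aluminium clipboard 310 x 225 mm, 4 mm thick, with steel spring clip up to 24 mm high; origin at the centre of its underside
- streak_plate: white porcelain streak plate 75 x 50 x 6 mm; origin at the centre of its underside
- protractor: blue polymer half-round protractor 150 mm wide, 80 mm deep, 5 mm thick; origin at the middle of its straight edge, underside
- rock_pick: rock pick 290 mm long with orange handle, lying along its own x, head at +x; origin on the table near its middle
- loupe: folding hand lens, 38 mm round, 10 mm thick, with a steel cover 50 mm long along its own x; origin at the centre of the round part's underside
There are look-alikes about, which are no part of the job. Of the things that look like the stand, the largest one is meant.

How it is judged:
By the outcome, as a careful person would: the job done as asked, in the order asked, and still so for the second after the job is handed in, with the robot touching nothing.
It also fails if it takes over 45 s, if anything falls off the work surface, if the arm or the gripper's body presses on something with over 40 N, if the wrist force passes 120 N, or if a joint passes its speed limit or range.

### The arm

A 6-joint arm with a two-finger parallel gripper is mounted at the origin on the work surface. World frame = base frame: x ahead of the robot, y to its left, z up, the work surface at z = 0. Lengths are in m, angles in degrees, forces in N, time in s.
With the tool pointing down it reaches from about 0.375 to 0.9 m from the base axis. Payload 3.1 kg.
Tool frame: the origin (TCP) lies on the centre line of the jaws, within the pads' length; the fingertips stand 25 mm ahead of it and the grasp point (between the pads) lies 6 mm ahead of it; z points along the fingers, y is the line along which they close (so a half turn about z gives the same grasp; the last joint's range is limited). The gripper opens to 87 mm and grips with 3 to 60 N. Pads are 19 mm wide; open, the fingers measure 117 mm over their backs; the gripper's body (75 mm by 190 mm) begins 51 mm behind the grasp point.
Start: joints at [64.83, 30.224, 82.088, -0, 67.689, -10.227], TCP at [0.161, 0.604, 0.248] pointing down, gripper open.
Joint ranges: [-176.69, 176.69], [-43.24, 126.21], [12.49, 139.97], [-82, 262], [0, 151.66], [-163.58, 163.58]. Speed limits (degrees/s): [159.86, 159.86, 180, 180, 180, 180].

### API

Orientations are given as a 3x3 rotation matrix whose columns are the frame's x, y, z axes.
In Python, from rig import bot, cams, models gives the robot as it stands. The module is installed in compiled form; this text tells all that it offers.
- The arm moves only by the shell command python3 -m handwheel 'ROWS' [OPENING]. ROWS is JSON, a list of rows, each a list of 6 numbers: the shift along the world's x, y, z each as a share of 1 m, from -1 to 1, then the turn, a rotation vector about the world's x, y, z each as a share of 2 rad, from -1 to 1. In form: [[dx, dy, dz, wx, wy, wz], ...]. A call has exactly 8 rows; each row is the pose to reach, as a shift and turn from the pose commanded when the call began; what a row does not reach only later rows make up. A row lasts 1/12 s, in which the tool goes at most 41.7 mm and 7.16 degrees, less where a joint would pass 70% of its speed; a pose out of reach is approached as far as the arm can. A call with a number of a shift or a turn outside -1 to 1 is refused whole. A call with a gripper value outside its range is refused whole. OPENING is the opening, from -1 (shut) to 1 (fully open), so that 0 is half open, set as the call begins (- or left out, the last holds). The fingers move at their own pace and stop on an object; the grip force is fixed at half the most. Time passes only in rows, so rows that repeat a pose let the fingers close, or fill a call up. It gives the time, the measured TCP pose, the force, the opening and the grip force at its end, in the units of the state.
- bot.read_state(): the state, without advancing time (a new reading comes with each control period).
- cams.capture(name): name is "scene" or "top"; returns (picture, depth): 480x640x3 uint8, blue, green, red; 480x640 float32, m along the optical axis (not along the pixel's ray), 0 where there is no reading.
- cams.calibration(name): a dict with "mtx" (3x3 intrinsics, pixels), "R" (3x3) and "t" (3): a world point X has camera coordinates R X + t. Camera axes: x right, y down, z forward; pixel columns grow to the right and rows downward; lengths in m; the calibration is good to about 2 mm. A picture is of the moment at which its call begins. calibration takes no time and is no camera call.
- bot.hand_in(): hands the job in; it is judged then, once.
Trained networks look in the newest picture that a camera, given by its name, has taken for a name from the list of things; names that differ only in an ending like _2 or _b are one class to them, and where a whole thing is asked for, a point or a joint stands for the part that bears it (a point fixed in the world has none). Each returns a list of dicts, best first, with "conf" (0 to 1); they miss things now and then, are a little off and sometimes report something else, mostly with a low value. They report only what shows in the picture. A call takes as long as a camera call. They do not tell look-alikes from the thing itself.
- models.spot_in(query, camera): "position" ([column, row] in pixels, amid what is visible of it).
- models.tip_of(query, camera): "position" ([column, row] in pixels: a listed point, or the origin of a listed thing).
The state is a dict: "time_s": time; "joint_positions": joint angles; "qvel": joint speeds; "tau": joint torques, N m; "position": TCP position; "tcp_rot": TCP orientation; "force": force on the tool from outside, world axes, zero at the start; "moment": the same for the moment, N m; "opening": opening from 0.0 (shut) to 1.0 (fully open); "grasp_force": force on a finger pad.
Only numpy, scipy, OpenCV 4.12 (cv2) and the standard library are available. Lean on these libraries where they do the work, as an engineer would, in place of code of your own. Each camera call takes 0.05 s, during which the arm holds its last target. There are 200 camera calls.

## Working session

There is one attempt and no reset: what is moved stays moved. The work goes in short steps, Python scripts to look and compute and a shell command to move; the robot and the scene stay as the last step left them, time stands still between calls to the robot, and variables do not carry over. Pictures are saved under pics/ and viewed, at most 10 in all, crops included, and the job is handed in when it is done.

```bash
mkdir -p pics
cat > h.py <<'E'
import numpy as np, cv2
from rig import bot,cams,models
def ray(c,px):
    k=cams.calibration(c);K,R,t=map(np.array,(k["mtx"],k["R"],k["t"]))
    d=R.T@np.linalg.solve(K,[px[0],px[1],1.]); o=-R.T@t
    return o,d
def atz(c,px,z):
    o,d=ray(c,px); return o+d*(z-o[2])/d[2]
def cloud(c,dep):
    k=cams.calibration(c);K,R,t=map(np.array,(k["mtx"],k["R"],k["t"]))
    v,u=np.mgrid[:480,:640]
    p=np.stack([(u-K[0,2])/K[0,0]*dep,(v-K[1,2])/K[1,1]*dep,dep],-1)
    return (p-t.reshape(3))@R
E
python3 - <<'E'
from h import *
for c in("scene","top"):
    im,d=cams.capture(c); cv2.imwrite(f"pics/{c}0.png",im); np.savez(f"{c}0.npz",im=im,d=d)
    o,_=ray(c,(320,240)); print(c,o.round(3))
    for q,z in(("cap_top",.142),("stand",0),("outlet",.066),("basalt",.0),("granite",.0)):
        for r in models.tip_of(q,c)[:3]: print(q,np.round(r["conf"],2),np.round(r["position"]),atz(c,r["position"],z).round(3))
print(bot.read_state()["time_s"])
E
```

```text
scene [1.308 0.124 1.186]
cap_top 0.66 [295. 180.] [ 0.404 -0.095  0.142]
cap_top 0.52 [254. 240.] [ 0.595 -0.154  0.142]
stand 0.77 [300. 204.] [ 0.367 -0.096  0.   ]
stand 0.75 [326. 260.] [ 0.534 -0.001  0.   ]
stand 0.75 [256. 260.] [ 0.557 -0.175  0.   ]
outlet 0.66 [318. 195.] [ 0.383 -0.043  0.066]
outlet 0.57 [349. 254.] [0.554 0.058 0.066]
outlet 0.45 [276. 252.] [ 0.572 -0.114  0.066]
basalt 0.75 [281. 314.] [ 0.698 -0.085  0.   ]
granite 0.74 [351. 318.] [0.687 0.081 0.   ]
granite 0.41 [197. 244.] [ 0.53  -0.334  0.   ]
top [0.286 0.004 1.319]
cap_top 0.81 [314. 226.] [ 0.526 -0.01   0.142]
cap_top 0.62 [351. 294.] [ 0.363 -0.091  0.142]
cap_top 0.44 [381. 221.] [ 0.534 -0.17   0.142]
stand 0.78 [347. 296.] [ 0.367 -0.093  0.   ]
stand 0.74 [314. 235.] [ 0.531 -0.01   0.   ]
stand 0.61 [374. 226.] [ 0.55  -0.171  0.   ]
outlet 0.56 [333. 294.] [ 0.371 -0.054  0.066]
outlet 0.53 [355. 218.] [ 0.56  -0.117  0.066]
outlet 0.51 [288. 220.] [0.561 0.054 0.066]
basalt 0.7 [338. 173.] [ 0.7   -0.081  0.   ]
granite 0.69 [278. 180.] [0.686 0.083 0.   ]
granite 0.24 [444. 320.] [ 0.3  -0.34  0.  ]
0.6
```

Run:
```python
from h import *
im=np.load("top0.npz")["im"]; cv2.imwrite("pics/topc.png",cv2.resize(im[130:330,240:480],(720,600),interpolation=cv2.INTER_CUBIC))
im=np.load("scene0.npz")["im"]; cv2.imwrite("pics/scenec.png",cv2.resize(im[150:350,180:420],(720,600),interpolation=cv2.INTER_CUBIC))
for c in("top","scene"):
    f=np.load(c+"0.npz");P=cloud(c,f["d"]);hsv=cv2.cvtColor(f["im"],40)
    red=((hsv[...,0]<8)|(hsv[...,0]>172))&(hsv[...,1]>140)&(P[...,2]>.06)
    n,l,s,_=cv2.connectedComponentsWithStats(red.astype(np.uint8))
    for i in range(1,n):
        if s[i,4]>30:
            q=P[l==i]; zt=np.percentile(q[:,2],90); w=q[q[:,2]>zt-.006]
            print(c,s[i],"ztop",zt.round(3),"mid",((w.min(0)+w.max(0))/2).round(4),"size",np.ptp(w,0).round(3))
```

```text
top [371 211  13  14 136] ztop 0.104 mid [ 0.5541 -0.1667  0.1018] size [0.031 0.03  0.008]
top [304 219  19  20 295] ztop 0.146 mid [ 0.4152 -0.0078  0.7296] size [0.259 0.043 1.179]
top [345 287  13  12 130] ztop 0.103 mid [ 0.3703 -0.0949  0.1025] size [0.027 0.029 0.01 ]
scene [292 177  13  16 174] ztop 0.102 mid [0.8323 0.0075 0.6409] size [0.952 0.233 1.091]
scene [313 215  21  26 431] ztop 0.144 mid [0.9047 0.0474 0.6624] size [0.807 0.153 1.048]
scene [248 231  15  18 198] ztop 0.103 mid [ 0.9235 -0.029   0.6415] size [0.769 0.306 1.09 ]
```

View pics/topc.png

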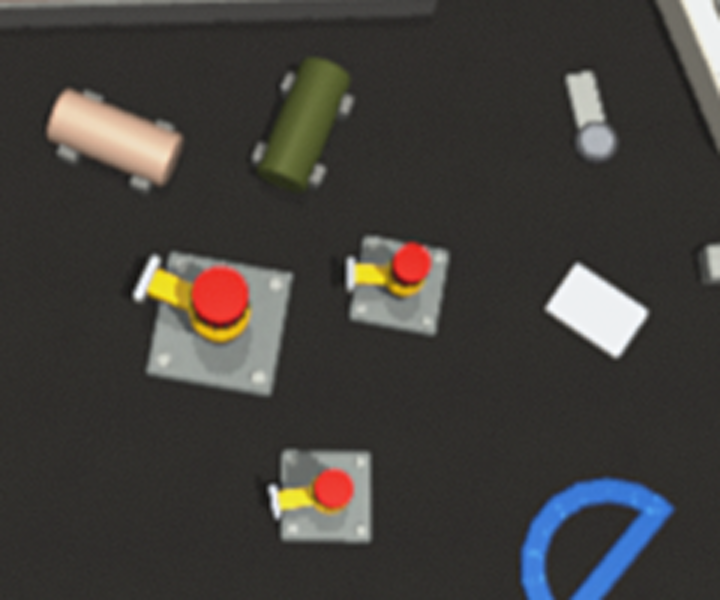

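View pics/scenec.png

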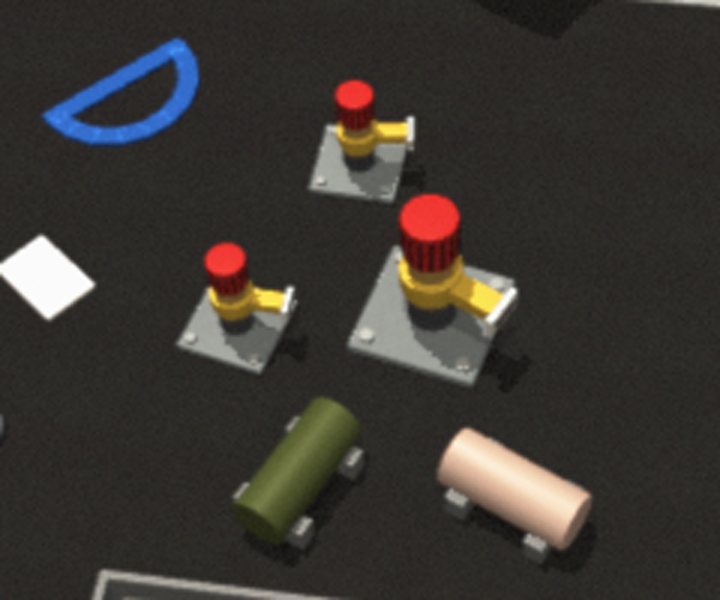

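The pictures show the largest stand with its cap at about (314,226) in top, its spout pointing left and ahead, and the olive core at about (338,173), ahead and to the right. Next I'll measure the axis, the spout and the core.

```bash
cat >> h.py <<'E'
def meas(c,im,d,ax=(.53,-.01),R=.12):
    P=cloud(c,d);h=cv2.cvtColor(im,40);out={}
    H,S,V=[h[...,i].astype(int) for i in range(3)]
    near=np.hypot(P[...,0]-ax[0],P[...,1]-ax[1])
    z=P[...,2]
    red=((H<8)|(H>172))&(S>140)&(near<.035)&(z>.135)&(z<.16)
    m=red.astype(np.uint8)
    if red.sum()>20:
        q=np.argwhere(red)[:,::-1]; (cx,cy),r=cv2.minEnclosingCircle(q.astype(np.float32)); out["cap"]=(P[red][:,:2].mean(0).round(4),atz(c,(cx,cy),.142).round(4),int(red.sum()))
    ol=(H>22)&(H<45)&(S>90)&(V<150)&(z>.02)&(z<.08)&(P[...,0]>.6)
    q=P[ol]; 
    if len(q)>30:
        u,s,v=np.linalg.svd(q[:,:2]-q[:,:2].mean(0),full_matrices=False)
        pr=(q[:,:2]-q[:,:2].mean(0))@v.T; mid=(np.percentile(pr,1,0)+np.percentile(pr,99,0))/2
        out["bas"]=((q[:,:2].mean(0)+mid@v).round(4),v[0].round(2),np.ptp(pr,0).round(3),q[:,2].max().round(3))
    ye=(H>18)&(H<32)&(S>150)&(V>110)&(z>.055)&(z<.09)&(near>.03)&(near<.09); q=P[ye]
    if len(q)>5: out["yel"]=(q.mean(0).round(4),len(q))
    wh=(S<50)&(V>140)&(z>.05)&(z<.09)&(near<.1)&(near>.05); q=P[wh]
    if len(q)>5: out["wh"]=(q.mean(0).round(4),np.ptp(q,0).round(3),len(q))
    return out
E
python3 - <<'E'
from h import *
for c in("top","scene"):
    f=np.load(c+"0.npz"); print(c)
    for k,v in meas(c,f["im"],f["d"]).items(): print(k,*v)
    h=cv2.cvtColor(f["im"],40); P=cloud(c,f["d"])
    g=(h[...,1]<60)&(h[...,2]>60)&(abs(P[...,2]-.012)<.006)&(np.hypot(P[...,0]-.53,P[...,1]+.01)<.085)
    q=np.argwhere(g)[:,::-1].astype(np.float32); r=cv2.minAreaRect(P[g][:,:2].astype(np.float32)); print("foot",r)
s=bot.read_state();print(s["position"],s["tcp_rot"],s["opening"])
E
```

```text
top
cap [ 0.5226 -0.0074] [ 0.5227 -0.0074  0.142 ] 276
bas [ 0.6947 -0.0867] [-0.91  0.41] [0.111 0.046] 0.063
yel [0.5363 0.0286 0.0735] 136
wh [0.5517 0.0531 0.0753] [0.034 0.019 0.021] 48
foot ((0.5265108346939087, 0.003609970211982727), (0.13773483037948608, 0.11335723847150803), 77.93817138671875)
scene
cap [ 0.5269 -0.007 ] [ 0.5283 -0.0066  0.142 ] 271
bas [ 0.6977 -0.0855] [ 0.91 -0.42] [0.112 0.046] 0.061
yel [0.5462 0.0316 0.0728] 117
wh [0.5544 0.0523 0.075 ] [0.033 0.019 0.013] 42
foot ((0.5241720080375671, -0.007753409445285797), (0.11119835823774338, 0.1138690635561943), 77.83773803710938)
[0.16111227 0.60384229 0.24755992] [[-9.66201715e-01  2.57787208e-01  2.25516996e-05]
 [ 2.57787208e-01  9.66201716e-01  1.37526489e-06]
 [-2.14349651e-05  7.14232297e-06 -1.00000000e+00]] 0.9994370324365602
```

Axis is near (0.5245, -0.0075) and the core's middle near (0.696, -0.086), 0.189 m apart, which fits. The spout is at about +65° and must reach about -24.6°, so roughly 89° clockwise. I'll go above the cap.

```bash
python3 -m handwheel '[[0.02,-0.034,0,0,0,0],[0.04,-0.067,0,0,0,0],[0.06,-0.1,0,0,0,0],[0.08,-0.135,0,0,0,0],[0.1,-0.168,0,0,0,0],[0.12,-0.202,0,0,0,0],[0.14,-0.236,0,0,0,0],[0.16,-0.27,0,0,0,0]]' 1
python3 -m handwheel '[[0.02,-0.034,0,0,0,0],[0.04,-0.067,0,0,0,0],[0.06,-0.1,0,0,0,0],[0.08,-0.135,0,0,0,0],[0.1,-0.168,0,0,0,0],[0.12,-0.202,0,0,0,0],[0.14,-0.236,0,0,0,0],[0.16,-0.27,0,0,0,0]]'
python3 -m handwheel '[[0.015,-0.025,0,0,0,0],[0.03,-0.05,0,0,0,0],[0.0435,-0.0715,0,0,0,0],[0.0435,-0.0715,0,0,0,0],[0.0435,-0.0715,0,0,0,0],[0.0435,-0.0715,0,0,0,0],[0.0435,-0.0715,0,0,0,0],[0.0435,-0.0715,0,0,0,0]]'
```

```text
time_s: 1.27
position: [0.3218, 0.3323, 0.2479]
tcp_rot: [[-0.966, 0.257, 0.001], [0.257, 0.966, 0.0], [-0.001, 0.001, -1.0]]
force: [1.2, 0.4, -0.3]
opening: 0.995
grasp_force: 0.0
time_s: 1.93
position: [0.4819, 0.0619, 0.2479]
tcp_rot: [[-0.966, 0.258, 0.001], [0.258, 0.966, 0.0], [-0.001, 0.0, -1.0]]
force: [1.3, 0.7, -0.3]
opening: 1.002
grasp_force: 0.0
time_s: 2.6
position: [0.5238, -0.0064, 0.2476]
tcp_rot: [[-0.967, 0.256, -0.001], [0.256, 0.967, 0.0], [0.001, 0.0, -1.0]]
force: [0.1, -0.1, -1.0]
opening: 1.0
grasp_force: 0.0
```

```bash
python3 -m handwheel '[[0,0,-0.02,0,0,0],[0,0,-0.04,0,0,0],[0,0,-0.06,0,0,0],[0,0,-0.08,0,0,0],[0,0,-0.095,0,0,0],[0,0,-0.11,0,0,0],[0,0,-0.115,0,0,0],[0,0,-0.115,0,0,0]]'
python3 - <<'E'
from h import *
im,d=cams.capture("scene"); a=cv2.resize(im[130:280,230:430],(800,600),interpolation=cv2.INTER_CUBIC); cv2.imwrite("pics/s1.png",a)
E
```

```text
time_s: 3.27
position: [0.5235, -0.0067, 0.1315]
tcp_rot: [[-0.966, 0.257, -0.003], [0.257, 0.966, 0.001], [0.003, -0.0, -1.0]]
force: [-0.0, 0.0, 0.3]
opening: 1.002
grasp_force: 0.0
```

View pics/s1.png

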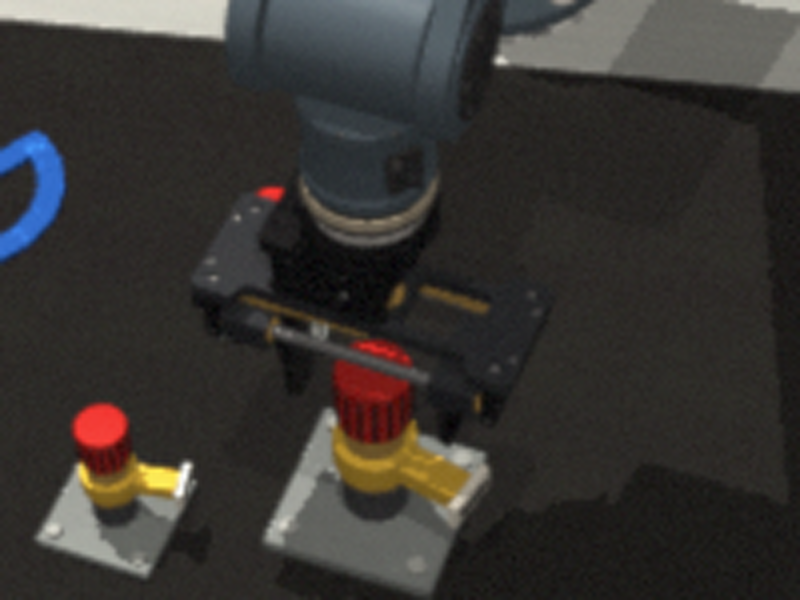

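The fingers straddle the red cap (crop 375,395), clear of the spout (450,475). I'll close.

```bash
python3 -m handwheel '[[0,0,0,0,0,0],[0,0,0,0,0,0],[0,0,0,0,0,0],[0,0,0,0,0,0],[0,0,0,0,0,0],[0,0,0,0,0,0],[0,0,0,0,0,0],[0,0,0,0,0,0]]' -1
```

```text
time_s: 3.98
position: [0.5246, -0.0079, 0.1326]
tcp_rot: [[-0.966, 0.258, -0.0], [0.258, 0.966, -0.0], [-0.0, -0.0, -1.0]]
force: [-0.5, -1.0, 1.2]
opening: 0.518
grasp_force: 30.0
```

```bash
python3 -m handwheel '[[0,0,-0.0005,0,0,0],[0,0,-0.001,0,0,0],[0,0,-0.0015,0,0,0],[0,0,-0.002,0,0,0],[0,0,-0.002,0,0,0],[0,0,-0.002,0,0,0],[0,0,-0.002,0,0,0],[0,0,-0.002,0,0,0]]'
python3 -m handwheel '[[0,0,-0.0005,0,0,0],[0,0,-0.001,0,0,0],[0,0,-0.001,0,0,0],[0,0,-0.001,0,0,0],[0,0,-0.001,0,0,0],[0,0,-0.001,0,0,0],[0,0,-0.001,0,0,0],[0,0,-0.001,0,0,0]]'
```

```text
time_s: 4.65
position: [0.5246, -0.0079, 0.1306]
tcp_rot: [[-0.966, 0.258, -0.0], [0.258, 0.966, -0.0], [-0.0, -0.0, -1.0]]
force: [-0.6, -3.6, 1.6]
opening: 0.522
grasp_force: 30.0
time_s: 5.32
position: [0.5246, -0.0078, 0.1295]
tcp_rot: [[-0.966, 0.258, -0.0], [0.258, 0.966, -0.0], [-0.0, -0.0, -1.0]]
force: [-0.8, -4.5, 1.5]
opening: 0.524
grasp_force: 30.0
```

```bash
python3 -m handwheel '[[0,0,-0.0005,0,0,0],[0,0,-0.001,0,0,0],[0,0,-0.0015,0,0,0],[0,0,-0.0015,0,0,0],[0,0,-0.0015,0,0,0],[0,0,-0.0015,0,0,0],[0,0,-0.0015,0,0,0],[0,0,-0.0015,0,0,0]]'
```

```text
time_s: 5.98
position: [0.5246, -0.0078, 0.1281]
tcp_rot: [[-0.966, 0.258, 0.0], [0.258, 0.966, -0.0], [-0.0, -0.0, -1.0]]
force: [-1.0, -4.2, 2.4]
opening: 0.523
grasp_force: 30.0
```

```bash
python3 -c "
from h import *
s=bot.read_state();print(s['position'],s['force'],s['moment'])"
```

```text
[ 0.52463597 -0.00784123  0.128108  ] [-0.96837748 -4.2205307   2.37695946] [-0.8604797   0.25581476 -0.03163905]
```

```bash
python3 -m handwheel '[[0,0,-0.0005,0,0,0],[0,0,-0.001,0,0,0],[0,0,-0.0015,0,0,0],[0,0,-0.0015,0,0,0],[0,0,-0.0015,0,0,0],[0,0,-0.0015,0,0,0],[0,0,-0.0015,0,0,0],[0,0,-0.0015,0,0,0]]'
```

```text
time_s: 6.65
position: [0.5246, -0.0078, 0.1266]
tcp_rot: [[-0.966, 0.258, 0.0], [0.258, 0.966, -0.0], [-0.0, -0.0, -1.0]]
force: [-1.0, -4.3, 2.3]
opening: 0.52
grasp_force: 30.0
```

```bash
python3 -m handwheel '[[0,0,-0.0005,0,0,0],[0,0,-0.001,0,0,0],[0,0,-0.0015,0,0,0],[0,0,-0.0015,0,0,0],[0,0,-0.0015,0,0,0],[0,0,-0.0015,0,0,0],[0,0,-0.0015,0,0,0],[0,0,-0.0015,0,0,0]]'
```

```text
time_s: 7.32
position: [0.5246, -0.0078, 0.1251]
tcp_rot: [[-0.966, 0.258, 0.0], [0.258, 0.966, -0.0], [-0.0, -0.0, -1.0]]
force: [-1.5, -5.1, 2.6]
opening: 0.52
grasp_force: 30.0
```

```bash
python3 -m handwheel '[[0,0,-0.0005,0,0,0],[0,0,-0.001,0,0,0],[0,0,-0.0015,0,0,0],[0,0,-0.0015,0,0,0],[0,0,-0.0015,0,0,0],[0,0,-0.0015,0,0,0],[0,0,-0.0015,0,0,0],[0,0,-0.0015,0,0,0]]'
```

```text
time_s: 7.98
position: [0.5246, -0.0078, 0.1237]
tcp_rot: [[-0.966, 0.258, 0.0], [0.258, 0.966, -0.0], [-0.0, -0.0, -1.0]]
force: [-2.1, -5.3, 2.7]
opening: 0.522
grasp_force: 30.0
```

```bash
python3 -m handwheel '[[0,0,-0.0005,0,0,0],[0,0,-0.001,0,0,0],[0,0,-0.0015,0,0,0],[0,0,-0.0015,0,0,0],[0,0,-0.0015,0,0,0],[0,0,-0.0015,0,0,0],[0,0,-0.0015,0,0,0],[0,0,-0.0015,0,0,0]]'
```

```text
time_s: 8.65
position: [0.5246, -0.0078, 0.1222]
tcp_rot: [[-0.966, 0.258, 0.0], [0.258, 0.966, -0.0], [-0.0, -0.0, -1.0]]
force: [-1.1, -4.9, 2.3]
opening: 0.523
grasp_force: 30.0
```

```bash
python3 -m handwheel '[[0,0,-0.0005,0,0,0],[0,0,-0.001,0,0,0],[0,0,-0.0015,0,0,0],[0,0,-0.0015,0,0,0],[0,0,-0.0015,0,0,0],[0,0,-0.0015,0,0,0],[0,0,-0.0015,0,0,0],[0,0,-0.0015,0,0,0]]'
```

```text
time_s: 9.32
position: [0.5246, -0.0078, 0.1209]
tcp_rot: [[-0.966, 0.258, 0.0], [0.258, 0.966, -0.0], [-0.0, -0.0, -1.0]]
force: [-2.8, -4.1, 4.0]
opening: 0.518
grasp_force: 30.0
```

```bash
python3 -m handwheel '[[0,0,-0.0005,0,0,0],[0,0,-0.001,0,0,0],[0,0,-0.001,0,0,0],[0,0,-0.001,0,0,0],[0,0,-0.001,0,0,0],[0,0,-0.001,0,0,0],[0,0,-0.001,0,0,0],[0,0,-0.001,0,0,0]]'
```

```text
time_s: 9.98
position: [0.5246, -0.0078, 0.1203]
tcp_rot: [[-0.966, 0.258, 0.0], [0.258, 0.966, -0.0], [-0.0, -0.0, -1.0]]
force: [-2.6, -5.0, 7.5]
opening: 0.521
grasp_force: 30.0
```

```bash
python3 -m handwheel '[[0,0,-0.0005,0,0,0],[0,0,-0.001,0,0,0],[0,0,-0.001,0,0,0],[0,0,-0.001,0,0,0],[0,0,-0.001,0,0,0],[0,0,-0.001,0,0,0],[0,0,-0.001,0,0,0],[0,0,-0.001,0,0,0]]'
```

```text
time_s: 10.65
position: [0.5246, -0.0078, 0.1198]
tcp_rot: [[-0.966, 0.258, 0.0], [0.258, 0.966, -0.001], [-0.001, -0.0, -1.0]]
force: [-3.7, -4.9, 11.4]
opening: 0.52
grasp_force: 30.0
```

```bash
python3 -m handwheel '[[0,0,-0.0005,0,0,0],[0,0,-0.001,0,0,0],[0,0,-0.001,0,0,0],[0,0,-0.001,0,0,0],[0,0,-0.001,0,0,0],[0,0,-0.001,0,0,0],[0,0,-0.001,0,0,0],[0,0,-0.001,0,0,0]]'
python3 -m handwheel '[[0,0,-0.00005,0,0,-0.025],[0,0,-0.0001,0,0,-0.05],[0,0,-0.00015,0,0,-0.075],[0,0,-0.0002,0,0,-0.1],[0,0,-0.00025,0,0,-0.125],[0,0,-0.0003,0,0,-0.15],[0,0,-0.00033,0,0,-0.175],[0,0,-0.00033,0,0,-0.175]]'
python3 -c "
from h import *
im,d=cams.capture('scene');cv2.imwrite('pics/s2.png',cv2.resize(im[130:280,230:430],(800,600),interpolation=cv2.INTER_CUBIC))
print(bot.read_state()['force'],bot.read_state()['moment'],meas('scene',im,d))"
```

```text
time_s: 11.32
position: [0.5246, -0.0078, 0.1194]
tcp_rot: [[-0.966, 0.257, 0.001], [0.257, 0.966, -0.001], [-0.001, -0.0, -1.0]]
force: [-4.4, -5.2, 15.5]
opening: 0.519
grasp_force: 30.0
time_s: 11.98
position: [0.5244, -0.0084, 0.119]
tcp_rot: [[-0.819, 0.574, 0.0], [0.574, 0.819, -0.002], [-0.001, -0.001, -1.0]]
force: [-5.9, -6.0, 14.9]
opening: 0.514
grasp_force: 30.0
[-4.13387099 -6.73996934 15.65782932] [-1.12212143  0.93527665 -0.00490636] {'bas': (array([ 0.6978, -0.085 ]), array([ 0.91, -0.42]), array([0.112, 0.047]), np.float64(0.062)), 'yel': (array([0.5584, 0.023 , 0.0729]), 95), 'wh': (array([0.5725, 0.039 , 0.0755]), array([0.026, 0.026, 0.011]), 30)}
```

View pics/s2.png

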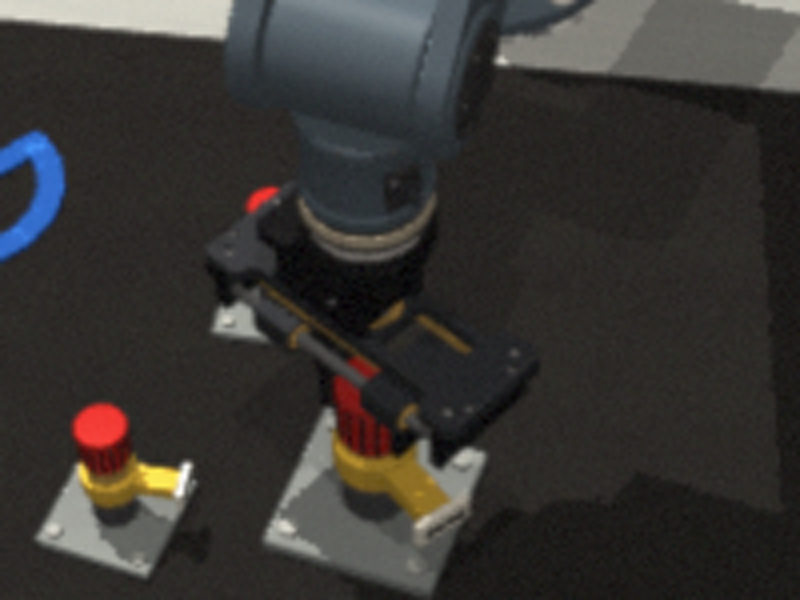

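The hood turns with the cap: its outlet is now at (440,515) in the crop, or +44°. Force is good, so I'll keep turning.

```bash
python3 -m handwheel '[[0,0,-0.0001,0,0,-0.044],[0,0,-0.0002,0,0,-0.088],[0,0,-0.0003,0,0,-0.132],[0,0,-0.0004,0,0,-0.176],[0,0,-0.0005,0,0,-0.22],[0,0,-0.0006,0,0,-0.264],[0,0,-0.0007,0,0,-0.308],[0,0,-0.0007,0,0,-0.308]]'
python3 -c "
from h import *
im,d=cams.capture('scene');
print(bot.read_state()['force'],meas('scene',im,d))"
```

```text
time_s: 12.7
position: [0.5236, -0.0089, 0.1182]
tcp_rot: [[-0.336, 0.942, -0.002], [0.942, 0.336, -0.002], [-0.002, -0.003, -1.0]]
force: [-6.0, -10.3, 17.0]
opening: 0.524
grasp_force: 30.0
[-6.82594466 -9.91253874 15.96536378] {'bas': (array([ 0.698 , -0.0852]), array([ 0.91, -0.42]), array([0.113, 0.047]), np.float64(0.061)), 'yel': (array([ 5.717e-01, -5.000e-04,  7.320e-02]), 77), 'wh': (array([0.5914, 0.0017, 0.0745]), array([0.011, 0.035, 0.023]), 34)}
```

```bash
python3 -m handwheel '[[-0.0002,-0.0002,-0.00005,0,0,-0.03],[-0.0004,-0.0004,-0.0001,0,0,-0.06],[-0.0006,-0.0006,-0.00015,0,0,-0.09],[-0.0008,-0.0008,-0.0002,0,0,-0.12],[-0.0008,-0.001,-0.00025,0,0,-0.15],[-0.0008,-0.001,-0.0003,0,0,-0.18],[-0.0008,-0.001,-0.00035,0,0,-0.21],[-0.0008,-0.001,-0.00035,0,0,-0.21]]'
python3 - <<'E'
from h import *
for i in range(2):
  for c in('scene','top'):
    im,d=cams.capture(c); print(c,meas(c,im,d))
s=bot.read_state();print(s['force'],s['position'],s['tcp_rot'][0])
cv2.imwrite('pics/s3.png',cv2.resize(cams.capture('scene')[0][180:360,240:480],(800,600),interpolation=cv2.INTER_CUBIC))
E
```

```text
time_s: 13.42
position: [0.5229, -0.0091, 0.1179]
tcp_rot: [[0.077, 0.997, -0.001], [0.997, -0.077, -0.001], [-0.001, -0.001, -1.0]]
force: [-7.0, -5.4, 16.4]
opening: 0.52
grasp_force: 30.0
scene {'bas': (array([ 0.6975, -0.0852]), array([ 0.91, -0.42]), array([0.112, 0.047]), np.float64(0.062)), 'yel': (array([ 0.5708, -0.0192,  0.0727]), 89), 'wh': (array([ 0.5886, -0.0291,  0.0742]), array([0.011, 0.032, 0.013]), 31)}
top {'bas': (array([ 0.7009, -0.0894]), array([-0.9 ,  0.44]), array([0.098, 0.048]), np.float64(0.064))}
scene {'bas': (array([ 0.6977, -0.0848]), array([ 0.91, -0.42]), array([0.112, 0.048]), np.float64(0.061)), 'yel': (array([ 0.5713, -0.0193,  0.073 ]), 86), 'wh': (array([ 0.589 , -0.029 ,  0.0749]), array([0.011, 0.032, 0.017]), 31)}
top {'bas': (array([ 0.7014, -0.0897]), array([-0.9 ,  0.44]), array([0.101, 0.047]), np.float64(0.064))}
[-5.41119365 -7.14673778 15.64946332] [ 0.52291066 -0.00913758  0.11791813] [ 0.07509127  0.99717574 -0.0013549 ]
```

View pics/s3.png

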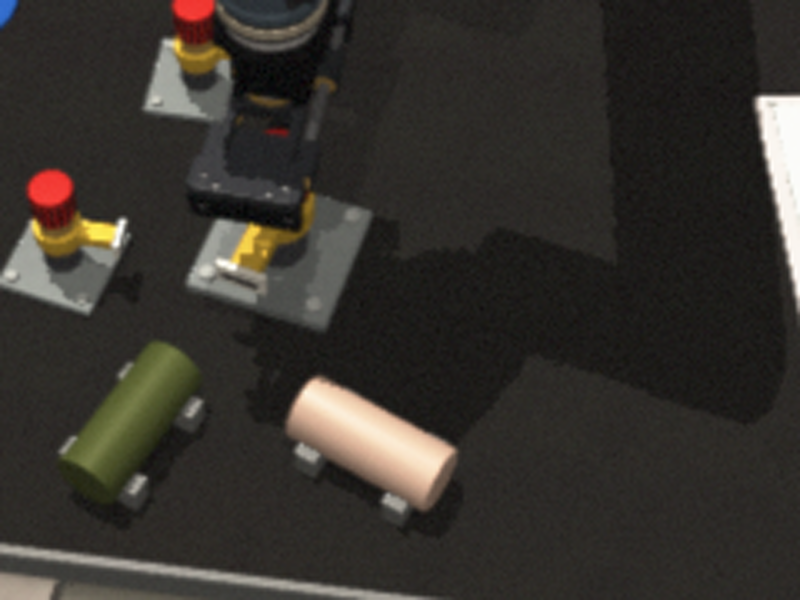

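Now at about -15 to -20°. I'll turn 7.5° more, ease off, let go, and measure unobstructed.

```bash
python3 -m handwheel '[[0,0,-0.00004,0,0,-0.02],[0,0,-0.00008,0,0,-0.04],[0,0,-0.0001,0,0,-0.065],[0,0,-0.0001,0,0,-0.065],[0,0,-0.0001,0,0,-0.065],[0,0,-0.0001,0,0,-0.065],[0,0,-0.0001,0,0,-0.065],[0,0,-0.0001,0,0,-0.065]]'
python3 -m handwheel '[[0,0,0.001,0,0,0],[0,0,0.003,0,0,0],[0,0,0.006,0,0,0],[0,0,0.009,0,0,0],[0,0,0.012,0,0,0],[0,0,0.013,0,0,0],[0,0,0.013,0,0,0],[0,0,0.013,0,0,0]]'
python3 -m handwheel '[[0,0,0,0,0,0],[0,0,0,0,0,0],[0,0,0,0,0,0],[0,0,0,0,0,0],[0,0,0,0,0,0],[0,0,0,0,0,0],[0,0,0.02,0,0,0],[0,0,0.05,0,0,0]]' 1
python3 -m handwheel '[[0,0,0.03,0,0,0],[0,0,0.06,0,0,0],[-0.03,0.03,0.06,0,0,0],[-0.04,0.06,0.06,0,0,0],[-0.04,0.1,0.06,0,0,0],[-0.04,0.14,0.06,0,0,0],[-0.04,0.18,0.06,0,0,0],[-0.04,0.22,0.06,0,0,0]]'
python3 - <<'E'
from h import *
for c in('scene','top','scene','top'):
    im,d=cams.capture(c)
    for k,v in meas(c,im,d).items(): print(c,k,*v)
    for r in models.tip_of("outlet",c)[:3]: print("outlet",np.round(r["conf"],2),atz(c,r["position"],.064).round(4))
    cv2.imwrite(f'pics/{c}4.png',im);np.savez(c+"4.npz",im=im,d=d)
a=cv2.resize(cv2.imread('pics/top4.png')[130:280,240:440],(800,600),interpolation=cv2.INTER_CUBIC);cv2.imwrite('pics/t4c.png',a)
E
```

```text
time_s: 14.33
position: [0.5227, -0.0091, 0.1178]
tcp_rot: [[0.204, 0.979, -0.002], [0.979, -0.204, -0.001], [-0.001, -0.002, -1.0]]
force: [-6.5, -5.8, 16.9]
opening: 0.516
grasp_force: 30.0
time_s: 15.0
position: [0.5226, -0.0091, 0.1289]
tcp_rot: [[0.204, 0.979, -0.003], [0.979, -0.204, -0.001], [-0.001, -0.002, -1.0]]
force: [-3.4, -6.4, 1.2]
opening: 0.521
grasp_force: 30.0
time_s: 15.67
position: [0.5217, -0.0081, 0.1771]
tcp_rot: [[0.205, 0.979, -0.007], [0.979, -0.205, 0.002], [0.0, -0.007, -1.0]]
force: [0.3, 0.1, 0.4]
opening: 0.977
grasp_force: 0.0
time_s: 16.33
position: [0.4834, 0.2133, 0.2393]
tcp_rot: [[0.205, 0.979, 0.0], [0.979, -0.205, 0.0], [0.0, 0.0, -1.0]]
force: [0.6, 0.5, -0.0]
opening: 1.003
grasp_force: 0.0
scene cap [ 0.5274 -0.0071] [ 0.527  -0.0075  0.142 ] 271
scene bas [ 0.6976 -0.0849] [ 0.91 -0.42] [0.113 0.046] 0.061
scene yel [ 0.5687 -0.0234  0.0719] 86
scene wh [ 0.5874 -0.0324  0.0709] [0.024 0.036 0.027] 70
outlet 0.72 [ 0.5655 -0.1211  0.064 ]
outlet 0.68 [ 0.585  -0.0364  0.064 ]
outlet 0.68 [ 0.3768 -0.0419  0.064 ]
top cap [ 0.5224 -0.007 ] [
[... 251 characters left out ...]
0.064 ]
outlet 0.54 [ 0.5931 -0.0402  0.064 ]
scene cap [ 0.5271 -0.0069] [ 0.5283 -0.0066  0.142 ] 272
scene bas [ 0.6973 -0.0848] [ 0.91 -0.42] [0.113 0.047] 0.062
scene yel [ 0.5693 -0.0235  0.0719] 84
scene wh [ 0.5868 -0.0328  0.0702] [0.02  0.036 0.028] 68
outlet 0.75 [ 0.5856 -0.0318  0.064 ]
outlet 0.74 [ 0.3762 -0.048   0.064 ]
outlet 0.74 [ 0.5688 -0.111   0.064 ]
top cap [ 0.5225 -0.007 ] [ 0.5229 -0.007   0.142 ] 273
top bas [ 0.6948 -0.0871] [-0.91  0.41] [0.111 0.046] 0.064
top yel [ 0.5567 -0.0219  0.0728] 105
top wh [ 0.5856 -0.0328  0.0731] [0.018 0.036 0.026] 49
outlet 0.69 [ 0.5557 -0.1191  0.064 ]
outlet 0.61 [ 0.3729 -0.0462  0.064 ]
outlet 0.53 [ 0.5945 -0.0372  0.064 ]
```

View pics/t4c.png

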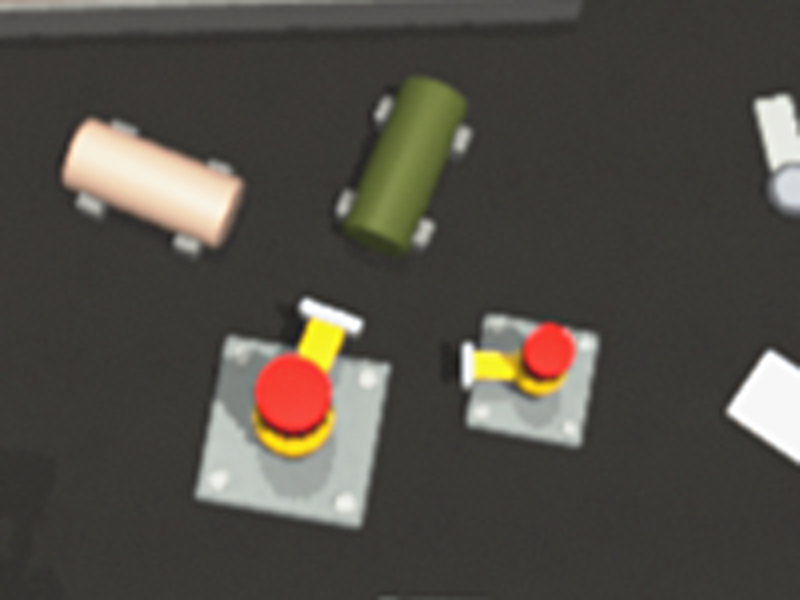

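The picture shows the outlet face at (331,315) in the crop, close to facing the olive core's middle (405,163). By the numbers it is about 2° short. I'll cross-check with the face's direction before correcting.

Run:
```python
from h import *
for c,ax in(("top",(.5225,-.007)),("scene",(.5273,-.007))):
    f=np.load(c+"4.npz");im=f["im"]
    # orthorectify at z=.074 (face top edge), 0.5 mm/px
    k=cams.calibration(c);K,R,t=map(np.array,(k["mtx"],k["R"],k["t"]))
    for z,nm in((.074,"face"),(.071,"spout")):
        xs=np.arange(.50,.64,.0005);ys=np.arange(-.08,.05,.0005);X,Y=np.meshgrid(xs,ys,indexing="ij")
        p=(np.stack([X,Y,np.full_like(X,z)],-1)@R.T+t.reshape(3))@K.T; uv=(p[...,:2]/p[...,2:]).astype(np.float32)
        w=cv2.remap(im,uv[...,0],uv[...,1],cv2.INTER_CUBIC);h=cv2.cvtColor(w,40).astype(int);r=np.hypot(X-ax[0],Y-ax[1])
        m=((h[...,1]<70)&(h[...,2]>130)&(r>.055)&(r<.085)) if nm=="face" else ((h[...,0]>18)&(h[...,0]<32)&(h[...,1]>150)&(h[...,2]>100)&(r>.035)&(r<.062))
        m&=(Y<.02)&(X>ax[0]+.02)
        q=np.stack([X[m],Y[m]],1)
        if len(q)<20: print(c,nm,"few");continue
        cc=q.mean(0);v=np.linalg.svd(q-cc,full_matrices=False)[2][0]
        a=np.degrees(np.arctan2(v[1],v[0]))
        print(c,nm,len(q),"centroid ang",np.degrees(np.arctan2(*(cc-ax)[::-1])).round(2),"pca",a.round(1),"r",np.hypot(*(cc-ax)).round(4))
```

```text
top face 2337 centroid ang -32.26 pca 42.8 r 0.0633
top spout 2469 centroid ang -22.84 pca 34.6 r 0.0496
scene face 4506 centroid ang -25.23 pca -124.1 r 0.0695
scene spout 2110 centroid ang -21.7 pca 77.8 r 0.0452
```

Estimates average about -22.5° against a target of -24.7°, so a 2.2° correction is needed. I'll regrip.

```bash
python3 -m handwheel '[[0.008,-0.04,0,0,0,0],[0.016,-0.08,0,0,0,0],[0.024,-0.12,0,0,0,0],[0.032,-0.16,0,0,0,0],[0.0408,-0.2,0,0,0,0],[0.0408,-0.219,0,0,0,0],[0.0408,-0.219,0,0,0,0],[0.0408,-0.219,-0.02,0,0,0]]'
python3 -m handwheel '[[0,0,-0.03,0,0,0],[0,0,-0.06,0,0,0],[0,0,-0.08,0,0,0],[0,0,-0.087,0,0,0],[0,0,-0.087,0,0,0],[0,0,-0.087,0,0,0],[0,0,-0.087,0,0,0],[0,0,-0.087,0,0,0]]'
python3 -m handwheel '[[0,0,0,0,0,0],[0,0,0,0,0,0],[0,0,0,0,0,0],[0,0,0,0,0,0],[0,0,0,0,0,0],[0,0,0,0,0,0],[0,0,0,0,0,0],[0,0,0,0,0,0]]' -1
python3 -m handwheel '[[0,0,-0.0003,0,0,0],[0,0,-0.0006,0,0,0],[0,0,-0.0009,0,0,0],[0,0,-0.0012,0,0,0],[0,0,-0.0015,0,0,0],[0,0,-0.0015,0,0,0],[0,0,-0.0015,0,0,0],[0,0,-0.0015,0,0,0]]'
```

```text
time_s: 17.4
position: [0.527, -0.0107, 0.2219]
tcp_rot: [[0.21, 0.978, 0.008], [0.978, -0.21, -0.001], [0.0, 0.008, -1.0]]
force: [1.3, -0.1, 0.0]
opening: 0.998
grasp_force: 0.0
time_s: 18.07
position: [0.5257, -0.0078, 0.1336]
tcp_rot: [[0.205, 0.979, 0.003], [0.979, -0.205, -0.001], [0.0, 0.003, -1.0]]
force: [-0.9, -0.3, 1.1]
opening: 1.0
grasp_force: 0.0
time_s: 18.73
position: [0.523, -0.0073, 0.1317]
tcp_rot: [[0.204, 0.979, -0.004], [0.979, -0.204, 0.001], [-0.0, -0.004, -1.0]]
force: [-3.5, 0.8, 1.2]
opening: 0.517
grasp_force: 30.0
time_s: 19.4
position: [0.5231, -0.0073, 0.1302]
tcp_rot: [[0.204, 0.979, -0.004], [0.979, -0.204, 0.001], [-0.0, -0.004, -1.0]]
force: [-5.9, 0.7, 1.5]
opening: 0.524
grasp_force: 30.0
```

```bash
python3 -m handwheel '[[-0.0002,0,-0.0005,0,0,0],[-0.0004,0,-0.001,0,0,0],[-0.0006,0,-0.0015,0,0,0],[-0.0008,0,-0.002,0,0,0],[-0.001,0,-0.0025,0,0,0],[-0.001,0,-0.0025,0,0,0],[-0.001,0,-0.0025,0,0,0],[-0.001,0,-0.0025,0,0,0]]'
```

```text
time_s: 20.07
position: [0.523, -0.0073, 0.1279]
tcp_rot: [[0.205, 0.979, -0.002], [0.979, -0.205, 0.001], [0.0, -0.002, -1.0]]
force: [-4.5, 2.2, 2.6]
opening: 0.523
grasp_force: 30.0
```

```bash
python3 -m handwheel '[[0,0,-0.0005,0,0,0],[0,0,-0.001,0,0,0],[0,0,-0.0015,0,0,0],[0,0,-0.002,0,0,0],[0,0,-0.0025,0,0,0],[0,0,-0.0025,0,0,0],[0,0,-0.0025,0,0,0],[0,0,-0.0025,0,0,0]]'
```

```text
time_s: 20.73
position: [0.523, -0.0073, 0.1254]
tcp_rot: [[0.205, 0.979, -0.002], [0.979, -0.205, 0.001], [0.0, -0.002, -1.0]]
force: [-4.8, 2.1, 1.1]
opening: 0.52
grasp_force: 30.0
```

```bash
python3 -m handwheel '[[0,0,-0.0005,0,0,0],[0,0,-0.001,0,0,0],[0,0,-0.0015,0,0,0],[0,0,-0.002,0,0,0],[0,0,-0.0025,0,0,0],[0,0,-0.0025,0,0,0],[0,0,-0.0025,0,0,0],[0,0,-0.0025,0,0,0]]'
```

```text
time_s: 21.4
position: [0.523, -0.0073, 0.123]
tcp_rot: [[0.205, 0.979, -0.001], [0.979, -0.205, 0.001], [0.0, -0.002, -1.0]]
force: [-5.8, 1.6, 2.9]
opening: 0.523
grasp_force: 30.0
```

```bash
python3 -m handwheel '[[0,0,-0.0005,0,0,0],[0,0,-0.001,0,0,0],[0,0,-0.0015,0,0,0],[0,0,-0.002,0,0,0],[0,0,-0.0025,0,0,0],[0,0,-0.0025,0,0,0],[0,0,-0.0025,0,0,0],[0,0,-0.0025,0,0,0]]'
```

```text
time_s: 22.07
position: [0.523, -0.0073, 0.1205]
tcp_rot: [[0.205, 0.979, -0.001], [0.979, -0.205, 0.001], [0.0, -0.002, -1.0]]
force: [-5.3, 2.0, 3.6]
opening: 0.521
grasp_force: 30.0
```

```bash
python3 -m handwheel '[[0,0,-0.0005,0,0,0],[0,0,-0.001,0,0,0],[0,0,-0.0015,0,0,0],[0,0,-0.002,0,0,0],[0,0,-0.002,0,0,0],[0,0,-0.002,0,0,0],[0,0,-0.002,0,0,0],[0,0,-0.002,0,0,0]]'
```

```text
time_s: 22.73
position: [0.523, -0.0073, 0.1187]
tcp_rot: [[0.205, 0.979, -0.001], [0.979, -0.205, 0.001], [0.0, -0.001, -1.0]]
force: [-5.9, 2.0, 4.5]
opening: 0.519
grasp_force: 30.0
```

Just at bite, as predicted.

```bash
python3 -m handwheel '[[0,0,-0.0005,0,0,0],[0,0,-0.001,0,0,0],[0,0,-0.0015,0,0,0],[0,0,-0.002,0,0,0],[0,0,-0.002,0,0,0],[0,0,-0.002,0,0,0],[0,0,-0.002,0,0,0],[0,0,-0.002,0,0,0]]'
```

```text
time_s: 23.4
position: [0.523, -0.0073, 0.1177]
tcp_rot: [[0.204, 0.979, -0.001], [0.979, -0.204, 0.0], [0.0, -0.001, -1.0]]
force: [-7.1, 2.0, 12.0]
opening: 0.519
grasp_force: 30.0
```

```bash
python3 -m handwheel '[[0,0,-0.0004,0,0,0],[0,0,-0.0008,0,0,0],[0,0,-0.0008,0,0,0],[0,0,-0.0008,0,0,-0.007],[0,0,-0.0008,0,0,-0.014],[0,0,-0.0008,0,0,-0.02],[0,0,-0.0008,0,0,-0.02],[0,0,-0.0008,0,0,-0.02]]'
python3 -m handwheel '[[0,0,0.001,0,0,0],[0,0,0.003,0,0,0],[0,0,0.006,0,0,0],[0,0,0.009,0,0,0],[0,0,0.012,0,0,0],[0,0,0.014,0,0,0],[0,0,0.014,0,0,0],[0,0,0.014,0,0,0]]'
python3 -m handwheel '[[0,0,0,0,0,0],[0,0,0,0,0,0],[0,0,0,0,0,0],[0,0,0,0,0,0],[0,0,0,0,0,0],[0,0,0,0,0,0],[0,0,0.02,0,0,0],[0,0,0.05,0,0,0]]' 1
python3 -m handwheel '[[0,0,0.03,0,0,0],[0,0,0.06,0,0,0],[-0.03,0.03,0.06,0,0,0],[-0.04,0.06,0.06,0,0,0],[-0.04,0.1,0.06,0,0,0],[-0.04,0.14,0.06,0,0,0],[-0.04,0.18,0.06,0,0,0],[-0.04,0.22,0.06,0,0,0]]'
python3 - <<'E'
from h import *
for c,ax in(('scene',(.5273,-.007)),('top',(.5225,-.007)))*3:
    im,d=cams.capture(c); m=meas(c,im,d)
    print(c,[(k,np.degrees(np.arctan2(m[k][0][1]-ax[1],m[k][0][0]-ax[0])).round(1)) for k in("wh","yel","bas")])
    cv2.imwrite(f'pics/{c}5.png',im)
a=cv2.resize(cv2.imread('pics/top5.png')[130:280,240:440],(800,600),interpolation=cv2.INTER_CUBIC);cv2.imwrite('pics/t5c.png',a)
E
```

```text
time_s: 24.07
position: [0.523, -0.0073, 0.1173]
tcp_rot: [[0.243, 0.97, -0.001], [0.97, -0.243, 0.0], [0.0, -0.001, -1.0]]
force: [-7.4, 3.4, 13.7]
opening: 0.52
grasp_force: 30.0
time_s: 24.73
position: [0.523, -0.0073, 0.1297]
tcp_rot: [[0.244, 0.97, -0.001], [0.97, -0.244, 0.001], [0.0, -0.001, -1.0]]
force: [-5.2, 2.5, 1.9]
opening: 0.52
grasp_force: 30.0
time_s: 25.4
position: [0.5219, -0.0074, 0.1779]
tcp_rot: [[0.244, 0.97, -0.006], [0.97, -0.244, 0.001], [-0.0, -0.006, -1.0]]
force: [-0.2, 0.0, -0.3]
opening: 0.979
grasp_force: 0.0
time_s: 26.07
position: [0.4836, 0.2141, 0.2401]
tcp_rot: [[0.244, 0.97, 0.001], [0.97, -0.244, 0.0], [0.001, 0.001, -1.0]]
force: [1.3, -0.1, 0.5]
opening: 1.002
grasp_force: 0.0
scene [('wh', np.float64(-24.9)), ('yel', np.float64(-23.2)), ('bas', np.float64(-24.6))]
top [('wh', np.float64(-24.0)), ('yel', np.float64(-25.7)), ('bas', np.float64(-24.9))]
scene [('wh', np.float64(-24.8)), ('yel', np.float64(-23.0)), ('bas', np.float64(-24.6))]
top [('wh', np.float64(-24.1)), ('yel', np.float64(-25.4)), ('bas', np.float64(-24.8))]
scene [('wh', np.float64(-24.8)), ('yel', np.float64(-23.4)), ('bas', np.float64(-24.6))]
top [('wh', np.float64(-24.1)), ('yel', np.float64(-25.8)), ('bas', np.float64(-24.8))]
```

View pics/t5c.png

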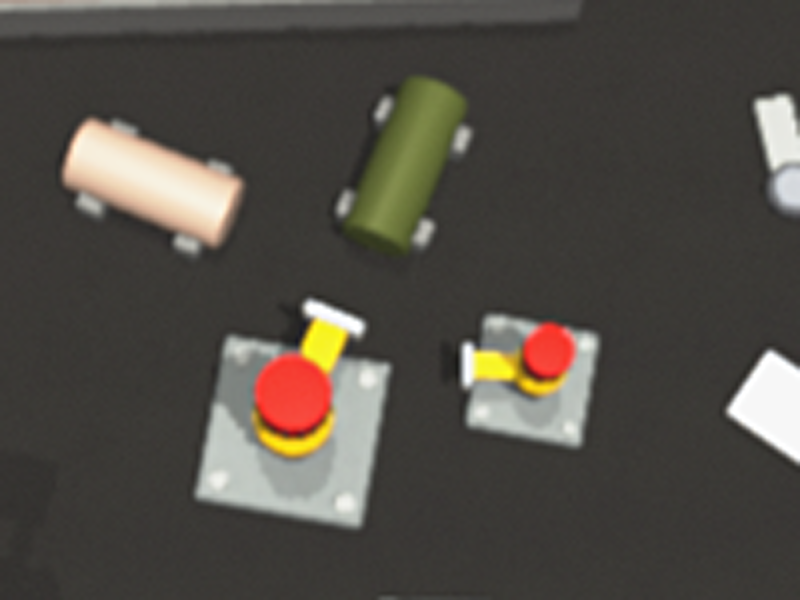

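The outlet face at (334,317) points along the olive core's axis to its middle at (405,163). It agrees within about 0.5°, the robot is clear, and nothing else has moved.

```bash
python3 -c "
from rig import bot
print(bot.hand_in())"
```

```text
the job is handed in; nothing more can be done
None
```

The hood's outlet points at the middle of the olive basalt core to within about half a degree on average across both cameras; single readings were up to about 1.5° off. I turned it only by the red cap, with the push peaking at about 17 N, let go and moved the arm clear, and handed the job in at about 26 s.

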